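# Pop the push-latch lid of the teak box and set out the incense holder

### The job

Press the teak box's sprung lid gently down at its brass disc until the hidden latch lets go, then get clear at once and let the lid swing fully open by itself, without touching it again. Take the brass incense holder out of the box and set it down, not dropped, upright and free-standing on the floor of the red tray, and disturb none of the other things.

Things in the scene. Friction and masses are not known exactly. Their poses are not given: they have to be found in the camera images.
- box: Fixed dark teak box, 170 deep (x) by 190 wide (y); side and back walls 86 high, front wall 70, all 8 thick; floor top 20 above its underside. Origin: centre of its underside; x points from the front (robot's side) to the hinge side, y left, z up. A small latch stands inside at the middle of the front wall, reaching 28 mm in from the front face.
- lid: Flat teak lid, 152 by 168 by 8 thick, shut at first, 8 proud of the walls. Origin on the hinge line, 77 behind the box centre, 86 up; shut, the panel lies on its -x side, z up. Once unlatched, a damped spring swings it up and back at about 0.4 rad/s (disc: 60 mm/s at first) in some 5 s and holds it there, its edge 235 mm up, leaning back. It sweeps all space within 155 mm of the hinge line.
- lid_hinge (a joint): Angle of the lid in rad: about 0 latched shut, slightly negative while pressed in, 1.8 fully open.
- press (a point): Where to press: top of the lid, middle of a flush brass disc 28 across, 29 in from its front edge; z is the lid's outward normal. Yields at 4 to 6 N through an unknown stroke (2.7 to 13.4 mm, new each time); then the latch is free and the force drops; 1.3 mm later comes a rubber stop, 12 N/mm. Push slowly until the force rises to 8 to 12 N, then withdraw; over 18 N is too hard.
- holder: Brass incense holder standing in the box, 0.13 to 0.25 kg: round foot 44 across, 5 high, tapering by 9 mm height to a round column 20 across; head 24 across from 43 to 46 high. Origin: centre of its underside; z up. Near the middle of the box, at least 60 mm from the side walls; grip the column 30 to 36 mm above its underside.
- tray: Loose red plastic tray, 150 (x) by 260 (y) outside, 22 high, walls and floor 4 thick, 0.35 kg. Origin: centre of its underside; x and y along its short and long sides, z up.
- free_end (a point): Centre of the empty end of the tray, on its floor (4 mm above its underside), 55 mm from the tray's centre along -y; axes as the tray's.
- cup: Stainless steel cup 60 across, 60 high, standing in the tray 75 mm from its centre along the tray's +y. Leave alone. Origin: centre of its underside.
- vase_a: Clear glass bud vase, 48 across, 118 high, thin neck. Leave alone. Origin: centre of its underside.
- vase_b: A second, equal clear glass bud vase. Leave alone. Origin: centre of its underside.
- bowl: White ceramic incense bowl, 110 across, 65 high. Leave alone. Origin: centre of its underside.
- stupa: Gilded bell-shaped resin stupa, 90 across, 165 high, with a spire. Leave alone. Origin: centre of its underside.

How it is judged:
By the outcome, as a careful person would: the job done as asked, in the order asked, and still so for the second after the job is handed in, with the robot touching nothing.
It also fails if it takes over 64 s, if anything falls off the work surface, if the arm or the gripper's body presses on something with over 40 N, if the wrist force passes 120 N, or if a joint passes its speed limit or range.

### The arm

A 7-joint arm with a two-finger parallel gripper is mounted at the origin on the work surface. World frame = base frame: x ahead of the robot, y to its left, z up, the work surface at z = 0. Lengths are in m, angles in degrees, forces in N, time in s.
With the tool pointing down it reaches from about 0.425 to 0.875 m from the base axis. Payload 4.7 kg.
Tool frame: the origin (TCP) lies at the centre of the arm's flange, where the gripper is bolted on; the fingertips stand 182 mm ahead of it and the grasp point (between the pads) lies 164 mm ahead of it; z points along the fingers, x is the direction in which the jaws open and shut, and the axes are right-handed (so a half turn about z gives the same grasp; the last joint's range is limited). The gripper opens to 87 mm and grips with 3 to 60 N. Pads are 19 mm wide; open, the fingers measure 117 mm over their backs; the gripper's body (75 mm by 190 mm) begins 51 mm behind the grasp point.
Start: joints at [70.078, 18.392, -4.016, 83.108, 1.295, 78.541, -3.26], TCP at [0.23, -0.608, 0.405] pointing down, gripper open.
Joint ranges: [-163.93, 163.93], [-17.29, 119.83], [-79.2, 71.16], [3.27, 140.29], [-89.18, 269.18], [5.43, 117.66], [-154.24, 154.24]. Speed limits (degrees/s): [147.25, 147.25, 180, 180, 180, 180, 180].

### API

Orientations are given as [roll, pitch, yaw] about the fixed x, y, z axes, in that order (R = Rz(yaw) Ry(pitch) Rx(roll)).
In Python, from cell import env gives the robot as it stands. The module is installed in compiled form; this text tells all that it offers.
- The arm moves only by the tool carry_out, never from a script. Its argument "increments" is a list of rows, each a list of 5 numbers: the shift along the world's x, y, z in m, then the turn about the world's z in degrees, then the gripper's target within -1 to 1 (shut at 1, half-way at 0, fully open at -1). In form: [[dx, dy, dz, spin, jaw], ...]. A call has 1 to 20 rows; each row is the pose to reach, as a shift and turn from the pose commanded when the call began; what a row does not reach only later rows make up. A row lasts 1/10 s, in which the tool goes at most 50 mm and 8.59 degrees, less where a joint would pass 70% of its speed; a pose out of reach is approached as far as the arm can. A call with a gripper value outside its range is refused whole. The fingers move at their own pace and stop on an object; "grip_force" is the grip in N (left out, the last holds). Time passes only in rows, so rows that repeat a pose let the fingers close. It gives the time, the measured TCP pose, the force and the opening at its end, in the units of the state.
- env.get_obs(): the state, without advancing time (a new reading comes with each control period).
- env.read_camera(name): name is "side" or "top" or "wrist"; returns (picture, depth): 384x512x3 uint8, red, green, blue; 384x512 float32, m along the optical axis (not along the pixel's ray), 0 where there is no reading.
- env.get_calibration(name): a dict with "K" (3x3 intrinsics, pixels), "camera_from_world" (4x4, takes a point from world to camera coordinates); the wrist camera has in their place "T_tool_cam" (4x4, takes a point from camera to tool coordinates, whose origin is the TCP and whose axes are the tool frame's). Camera axes: x right, y down, z forward; pixel columns grow to the right and rows downward; lengths in m; the calibration is good to about 2 mm. A picture is of the moment at which its call begins: read the wrist's pose just before it. get_calibration takes no time and is no camera call.
- env.sign_off(): hands the job in, once; it reports no verdict.
The state is a dict: "time_s": time; "qpos": joint angles; "joint_velocities": joint speeds; "effort": joint torques, N m; "tool_pos": TCP position; "tool_rot": TCP orientation; "force": force on the tool from outside, world axes, zero at the start; "wrist_torque": the same for the moment, N m; "grip_width": finger opening in m.
Only numpy, scipy, OpenCV 4.12 (cv2) and the standard library are available. Lean on these libraries where they do the work, as an engineer would, in place of code of your own. Each camera call takes 0.05 s, during which the arm holds its last target.

## Working session

There is one attempt and no reset: what is moved stays moved. The work goes in short steps, Python scripts to look and compute and a tool call to move; the robot and the scene stay as the last step left them, time stands still between calls to the robot, and variables do not carry over. Pictures are saved under pics/ and viewed, and the job is handed in when it is done.

Besides the shell and the picture viewer there is one more tool, called after "Request:" in YAML: its name, and indented under it one key for each argument. carry_out: Moves the arm, as the interface text tells. Its arguments: {"type":"object","properties":{"increments":{"type":"array"},"grip_force":{"type":"number"}},"required":["increments"]}

```bash
mkdir -p pics
cat > h.py <<'E'
import numpy as np, cv2
from cell import env
def snap(n,tag):
    o=env.get_obs(); im,d=env.read_camera(n)
    cv2.imwrite(f'pics/{tag}.png',im[:,:,::-1]); np.savez(f'pics/{tag}.npz',im=im,d=d,pos=o['tool_pos'],rot=o['tool_rot'])
    return o,im,d
E
python3 - <<'E'
from h import *
np.set_printoptions(precision=4,suppress=True)
o=env.get_obs(); print(o)
for n in ['side','top']:
    snap(n,n+'0'); c=env.get_calibration(n); print(n,c['K'],c['camera_from_world'])
print(env.get_calibration('wrist'))
E
```

```text
{'time_s': 0.0, 'qpos': array([70.0779, 18.4373, -4.0146, 83.1759,  1.296 , 78.542 , -3.2607]), 'joint_velocities': array([-0.0142,  0.0512,  0.0196, -0.0326, -0.0795,  0.0287, -0.003 ]), 'effort': array([ -0.0001, -49.1291,  -0.4041, -31.2526,  -0.0638,   0.0438,
         0.0002]), 'tool_pos': array([ 0.23  , -0.6077,  0.4037]), 'tool_rot': array([179.9928,   0.1099, -69.2696]), 'force': array([-0.5467,  0.5701, -0.2083]), 'wrist_torque': array([ 0.0276,  0.0272, -0.0074]), 'grip_width': 0.08708127069992279}
side [[459.374    0.     257.5063]
 [  0.     459.374  183.3936]
 [  0.       0.       1.    ]] [[-0.9957 -0.0919 -0.0135  0.5912]
 [-0.0509  0.6615 -0.7482  0.0798]
 [ 0.0777 -0.7443 -0.6634  0.9849]
 [ 0.      0.      0.      1.    ]]
top [[358.4514   0.     252.9001]
 [  0.     358.4514 187.1333]
 [  0.       0.       1.    ]] [[ 0.0039 -0.9999 -0.0095  0.0571]
 [-0.9838 -0.0022 -0.1793  0.5885]
 [ 0.1792  0.01   -0.9838  0.7994]
 [ 0.      0.      0.      1.    ]]
{'K': array([[290.2589,   0.    , 254.2541],
       [  0.    , 290.2589, 195.0612],
       [  0.    ,   0.    ,   1.    ]]), 'T_tool_cam': array([[ 1.    , -0.0007, -0.0013, -0.0023],
       [ 0.0011,  0.9559,  0.2936, -0.0806],
       [ 0.001 , -0.2936,  0.9559,  0.0198],
       [ 0.    ,  0.    ,  0.    ,  1.    ]])}
```

View pics/side0.png

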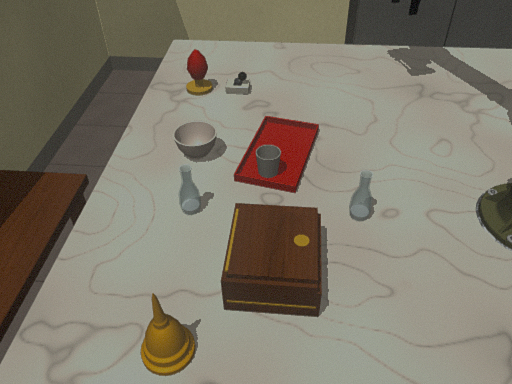

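View pics/top0.png

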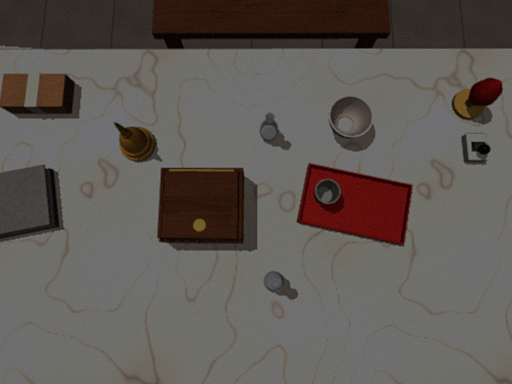

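Side view: the box is at about (272,258) with its disc at (301,240), the tray at (280,152) with the cup at (268,160), vases at (190,190) and (361,197), the bowl at (196,140) and the stupa at (168,340). Top view: disc (199,225), box (201,205), tray (355,204), cup (327,192), vases (269,130) and (274,282).

```bash
cat >> h.py <<'E'
def ray(n,uv,tag=None):
    c=env.get_calibration(n); K=c['K']
    if n=='wrist':
        from scipy.spatial.transform import Rotation as R
        z=np.load(f'pics/{tag}.npz'); T=np.eye(4); T[:3,:3]=R.from_euler('xyz',z['rot'],degrees=True).as_matrix(); T[:3,3]=z['pos']
        T=T@c['T_tool_cam']
    else: T=np.linalg.inv(c['camera_from_world'])
    d=np.linalg.inv(K)@np.array([uv[0],uv[1],1.0])
    return T[:3,3], T[:3,:3]@d   # d scaled so z_cam=1
def onz(n,uv,z,tag=None):
    o,d=ray(n,uv,tag); return o+d*(z-o[2])/d[2]
def dep(n,uv,depth,tag=None):
    o,d=ray(n,uv,tag); return o+d*depth
E
python3 - <<'E'
from h import *
np.set_printoptions(precision=4,suppress=True)
for n,box in [('top',(150,160,260,255)),('side',(200,190,340,320))]:
    z=np.load(f'pics/{n}0.npz'); im=z['im']; d=z['d']
    hsv=cv2.cvtColor(im,cv2.COLOR_RGB2HSV)
    m=((hsv[...,0]>18)&(hsv[...,0]<35)&(hsv[...,1]>120)&(hsv[...,2]>80)).astype(np.uint8)
    nn,l,s,c=cv2.connectedComponentsWithStats(m)
    for i in range(1,nn):
        if s[i,4]>30:
            u,v=c[i]; dd=np.median(d[l==i]); print(n,'yellow',s[i],c[i],'z.094',onz(n,c[i],.094),'depth',dep(n,c[i],dd))
    m=(((hsv[...,0]<6)|(hsv[...,0]>174))&(hsv[...,1]>180)&(hsv[...,2]>60)).astype(np.uint8)
    nn,l,s,c=cv2.connectedComponentsWithStats(m)
    for i in range(1,nn):
        if s[i,4]>1500:
            mm=(l==i).astype(np.uint8); cn,_=cv2.findContours(mm,cv2.RETR_EXTERNAL,cv2.CHAIN_APPROX_NONE)
            cn=max(cn,key=cv2.contourArea)
            # rim outline to world at z=.022
            P=np.array([onz(n,p[0],.022)[:2] for p in cn],np.float32)
            print(n,'tray',s[i],cv2.minAreaRect(P*1000), cv2.approxPolyDP(cn,8,True).reshape(-1,2).tolist())
E
python3 - <<'E'
from h import *
for n in ['top','side']:
    im=cv2.imread(f'pics/{n}0.png')
    x0,y0,x1,y1={'top':(140,100,420,310),'side':(130,110,400,320)}[n]
    im=cv2.convertScaleAbs(im[y0:y1,x0:x1],alpha=1.6); cv2.imwrite(f'pics/{n}0z.png',cv2.resize(im,None,fx=2.8,fy=2.8,interpolation=cv2.INTER_CUBIC))
E
```

```text
top yellow [454  89  17  29 183] [462.2295 103.1639] z.094 [ 0.7827 -0.433   0.094 ] depth [ 0.8185 -0.4827  0.0118]
top yellow [170 169  64   2 115] [198.8087 169.5565] z.094 [0.6215 0.1824 0.094 ] depth [0.6226 0.1832 0.0894]
top yellow [193 219  13  12 125] [198.896 224.536] z.094 [0.4961 0.1783 0.094 ] depth [0.496  0.1783 0.0943]
top tray [ 298  164  114   80 5182] ((555.7674560546875, -189.9348602294922), (258.4271240234375, 148.522705078125), 77.8113784790039) [[309, 164], [298, 221], [403, 243], [411, 185], [337, 170], [411, 186], [402, 243], [407, 187], [311, 168], [305, 196], [310, 164], [335, 169]]
side yellow [186  80  26  15 253] [198.1423  87.0435] z.094 [ 0.7858 -0.3478  0.094 ] depth [ 0.8201 -0.4853  0.0144]
side yellow [225 209  14  63 195] [231.0974 240.6821] z.094 [0.6228 0.19   0.094 ] depth [0.6234 0.1869 0.0905]
side yellow [294 234  15  13 144] [301.1458 240.0417] z.094 [0.497  0.1783 0.094 ] depth [0.497  0.1795 0.0953]
side yellow [ 141  294   54   81 2126] [164.5024 345.0833] z.094 [0.6935 0.4001 0.094 ] depth [0.7054 0.3778 0.0521]
side yellow [227 300  89   9 186] [272.3172 303.9731] z.094 [0.5396 0.3164 0.094 ] depth [0.542  0.2753 0.0323]
side tray [ 235  121   83   69 2351] ((552.8857421875, -179.3820343017578), (272.73785400390625, 148.3212890625), 74.9423828125) [[267, 121], [235, 174], [294, 188], [317, 125]]
```

View pics/top0z.png

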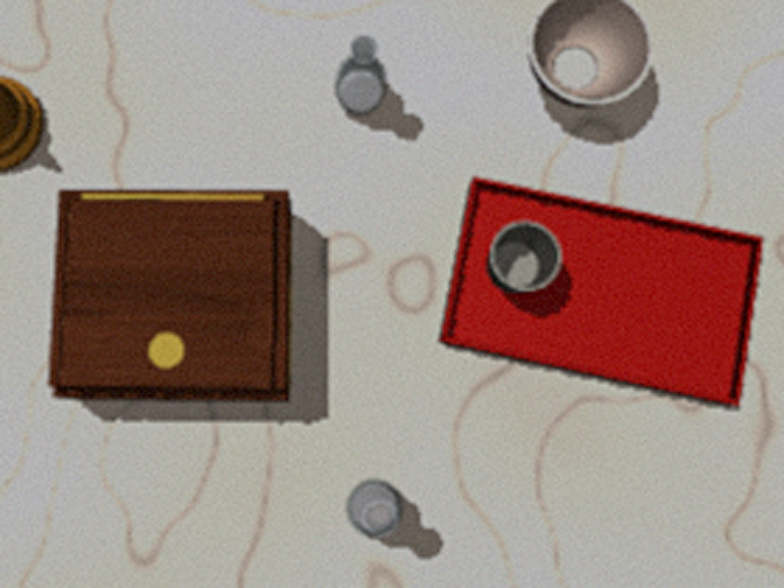

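Request:
carry_out:
  increments:
    - [0.03, 0.035, 0, 8, 1]
    - [0.06, 0.07, 0, 16, 1]
    - [0.09, 0.1, 0, 24, 1]
    - [0.12, 0.135, 0, 32, 1]
    - [0.15, 0.17, 0, 40, 1]
    - [0.18, 0.205, 0, 48, 1]
    - [0.21, 0.24, 0, 56, 1]
    - [0.24, 0.275, 0, 64, 1]
    - [0.27, 0.31, 0, 72, 1]
    - [0.27, 0.355, 0, 80, 1]
    - [0.27, 0.4, 0, 88, 1]
    - [0.27, 0.445, 0, 96, 1]
    - [0.27, 0.49, 0, 104, 1]
    - [0.27, 0.535, -0.01, 112, 1]
    - [0.27, 0.58, -0.02, 120, 1]
    - [0.27, 0.63, -0.04, 128, 1]
    - [0.27, 0.68, -0.06, 136, 1]
    - [0.267, 0.73, -0.08, 144, 1]
    - [0.266, 0.776, -0.09, 152, 1]
    - [0.266, 0.786, -0.1, 159, 1]
  grip_force: 20

```text
time_s: 2.1
tool_pos: [0.4943, 0.1833, 0.3044]
tool_rot: [-180.0, -0.2, 90.4]
force: [-0.6, 0.6, 0.6]
grip_width: 0.0004
```

Request:
carry_out:
  increments:
    - [0, 0, 0, 0, 1]
    - [0, 0, 0, 0, 1]
    - [0, 0, 0, 0, 1]

```text
time_s: 2.4
tool_pos: [0.4967, 0.1763, 0.305]
tool_rot: [180.0, 0.1, 89.5]
force: [0.0, -0.6, 0.3]
grip_width: 0.0007
```

Run:
```python
from h import *
o,im,d=snap('wrist','w1'); print(o['tool_pos'],o['tool_rot'],o['force'])
hsv=cv2.cvtColor(im,cv2.COLOR_RGB2HSV)
m=((hsv[...,0]>18)&(hsv[...,0]<35)&(hsv[...,1]>120)&(hsv[...,2]>80)).astype(np.uint8)
nn,l,s,c=cv2.connectedComponentsWithStats(m)
for i in range(1,nn):
    if s[i,4]>30: print(s[i],c[i],onz('wrist',c[i],.094,'w1'))
```

```text
[0.4966815  0.17629815 0.30504756] [1.79971328e+02 5.41699741e-02 8.94841851e+01] [ 0.0336297  -0.60321597  0.27122693]
[239 206  39  32 780] [258.86025641 219.63333333] [0.49156574 0.1815036  0.094     ]
[268 258   5  49 134] [269.82835821 283.15671642] [0.54357416 0.18956638 0.094     ]
[237 260   4  46 115] [238.49565217 283.7826087 ] [0.54388052 0.16572108 0.094     ]
[ 139  318  236   19 2020] [264.35148515 327.79158416] [0.58490398 0.18540884 0.094     ]
[398 331  34   6 122] [414.6557377  333.97540984] [0.59224957 0.3069976  0.094     ]
```

View pics/w1.png

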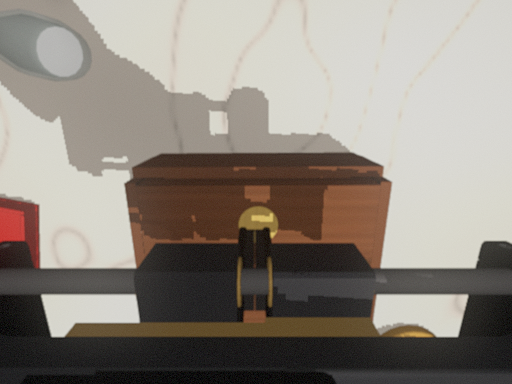

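The wrist view shows the disc at (259,222), with the closed fingertips just below and in line with it. The three views agree to 3 mm. I'm going down to just above the disc.

Request:
carry_out:
  increments:
    - [0, 0.002, -0.01, 0, 1]
    - [0, 0.002, -0.019, 0, 1]
    - [0, 0.002, -0.024, 0, 1]
    - [0, 0.002, -0.026, 0, 1]
    - [0, 0.002, -0.026, 0, 1]

```text
time_s: 2.95
tool_pos: [0.4959, 0.18, 0.2783]
tool_rot: [-179.9, -0.0, 89.7]
force: [0.7, -0.0, -0.5]
grip_width: 0.0004
```

Request:
carry_out:
  increments:
    - [0, 0, -0.0005, 0, 1]
    - [0, 0, -0.001, 0, 1]
    - [0, 0, -0.0015, 0, 1]
    - [0, 0, -0.002, 0, 1]

```text
time_s: 3.35
tool_pos: [0.4961, 0.1801, 0.2769]
tool_rot: [180.0, -0.0, 89.7]
force: [-0.1, -0.7, -0.0]
grip_width: 0.0004
```

Request:
carry_out:
  increments:
    - [0, 0, -0.0005, 0, 1]
    - [0, 0, -0.001, 0, 1]
    - [0, 0, -0.001, 0, 1]

```text
time_s: 3.65
tool_pos: [0.4961, 0.1801, 0.2762]
tool_rot: [180.0, 0.0, 89.7]
force: [-0.7, -0.9, 5.2]
grip_width: 0.0003
```

Request:
carry_out:
  increments:
    - [0, 0, -0.0005, 0, 1]
    - [0, 0, -0.001, 0, 1]
    - [0, 0, -0.001, 0, 1]

```text
time_s: 3.95
tool_pos: [0.4961, 0.1801, 0.2751]
tool_rot: [180.0, 0.0, 89.7]
force: [-1.4, -1.0, 4.6]
grip_width: 0.0002
```

Request:
carry_out:
  increments:
    - [0, 0, -0.0005, 0, 1]
    - [0, 0, -0.0005, 0, 1]

```text
time_s: 4.15
tool_pos: [0.4961, 0.1801, 0.2745]
tool_rot: [180.0, 0.0, 89.7]
force: [-1.9, -1.0, 4.7]
grip_width: 0.0007
```

Request:
carry_out:
  increments:
    - [0, 0, -0.0005, 0, 1]
    - [0, 0, -0.0005, 0, 1]

```text
time_s: 4.35
tool_pos: [0.496, 0.1801, 0.2739]
tool_rot: [180.0, -0.0, 89.7]
force: [-1.8, -0.9, 4.2]
grip_width: 0.0006
```

Request:
carry_out:
  increments:
    - [0, 0, -0.0005, 0, 1]
    - [0, 0, -0.0005, 0, 1]

```text
time_s: 4.55
tool_pos: [0.496, 0.18, 0.273]
tool_rot: [180.0, -0.0, 89.7]
force: [-1.4, -0.9, 3.6]
grip_width: 0.0007
```

Request:
carry_out:
  increments:
    - [0, 0, -0.0005, 0, 1]
    - [0, 0, -0.0005, 0, 1]

```text
time_s: 4.75
tool_pos: [0.496, 0.18, 0.2726]
tool_rot: [-180.0, -0.0, 89.7]
force: [-0.5, -0.1, 2.4]
grip_width: 0.0006
```

Request:
carry_out:
  increments:
    - [0, 0, -0.0004, 0, 1]
    - [0, 0, -0.0004, 0, 1]

```text
time_s: 4.95
tool_pos: [0.4961, 0.18, 0.2723]
tool_rot: [-180.0, -0.0, 89.7]
force: [-0.4, -0.0, 2.3]
grip_width: 0.0007
```

Request:
carry_out:
  increments:
    - [0, 0, -0.0004, 0, 1]
    - [0, 0, -0.0004, 0, 1]

```text
time_s: 5.15
tool_pos: [0.496, 0.1801, 0.2719]
tool_rot: [-180.0, -0.0, 89.7]
force: [-0.0, -0.1, 3.2]
grip_width: 0.0001
```

Request:
carry_out:
  increments:
    - [0, 0, -0.0004, 0, 1]
    - [0, 0, -0.0004, 0, 1]

```text
time_s: 5.35
tool_pos: [0.496, 0.1801, 0.2717]
tool_rot: [-180.0, 0.0, 89.7]
force: [-1.0, 0.3, 3.3]
grip_width: 0.0006
```

Request:
carry_out:
  increments:
    - [0, 0, -0.0004, 0, 1]
    - [0, 0, -0.0004, 0, 1]

```text
time_s: 5.55
tool_pos: [0.496, 0.1802, 0.2715]
tool_rot: [-180.0, 0.0, 89.7]
force: [-3.6, -0.3, 6.8]
grip_width: 0.0005
```

Request:
carry_out:
  increments:
    - [0, 0, -0.0003, 0, 1]
    - [0, 0, -0.0003, 0, 1]

```text
time_s: 5.75
tool_pos: [0.496, 0.1802, 0.2714]
tool_rot: [180.0, 0.0, 89.7]
force: [-2.8, -0.7, 6.8]
grip_width: 0.0005
```

Request:
carry_out:
  increments:
    - [0, 0, -0.0004, 0, 1]
    - [0, 0, -0.0004, 0, 1]

```text
time_s: 5.95
tool_pos: [0.496, 0.1802, 0.2712]
tool_rot: [-180.0, 0.0, 89.7]
force: [-3.6, -1.2, 9.9]
grip_width: -0.0
```

Request:
carry_out:
  increments:
    - [0, 0, 0.05, 0, 1]
    - [0, 0, 0.1, 0, 1]
    - [0, 0, 0.15, 0, 1]
    - [-0.01, 0, 0.19, 0, 1]
    - [-0.02, 0, 0.22, 0, 0.2]
    - [-0.02, 0, 0.23, 0, 0]
    - [-0.02, 0, 0.23, 0, 0]
    - [-0.02, 0, 0.23, 0, 0]

```text
time_s: 6.75
tool_pos: [0.4763, 0.1795, 0.4988]
tool_rot: [-179.9, 0.0, 89.7]
force: [-0.2, 0.0, -0.6]
grip_width: 0.0248
```

Run:
```python
from h import *
snap('side','side1')
```

```text
(no output)
```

View pics/side1.png

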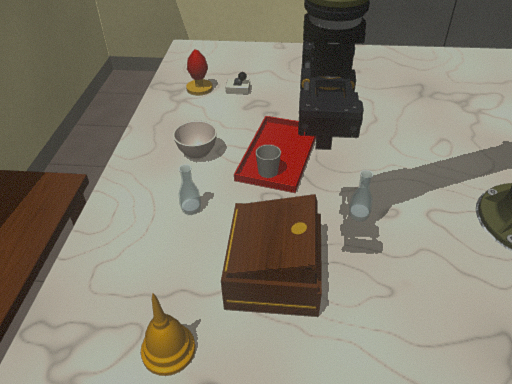

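The latch has let go: the lid's front edge, with its disc at (299,229), is rising on its own, and the gripper is clear above it. I'll wait for it to open fully.

Request:
carry_out:
  increments:
    - [0, 0, 0, 0, 0]
    - [0, 0, 0, 0, 0]
    - [0, 0, 0, 0, 0]
    - [0, 0, 0, 0, 0]
    - [0, 0, 0, 0, 0]
    - [0, 0, 0, 0, 0]
    - [0, 0, 0, 0, 0]
    - [0, 0, 0, 0, 0]
    - [0, 0, 0, 0, 0]
    - [0, 0, 0, 0, 0]
    - [0, 0, 0, 0, 0]
    - [0, 0, 0, 0, 0]
    - [0, 0, 0, 0, 0]
    - [0, 0, 0, 0, 0]
    - [0, 0, 0, 0, 0]
    - [0, 0, 0, 0, 0]
    - [0, 0, 0, 0, 0]
    - [0, 0, 0, 0, 0]
    - [0, 0, 0, 0, 0]
    - [0, 0, 0, 0, 0]

```text
time_s: 8.8
tool_pos: [0.4761, 0.1801, 0.5005]
tool_rot: [-180.0, -0.0, 89.7]
force: [-0.1, -0.0, 0.3]
grip_width: 0.0431
```

Request:
carry_out:
  increments:
    - [0, 0, 0, 0, 0]
    - [0, 0, 0, 0, 0]
    - [0, 0, 0, 0, 0]
    - [0, 0, 0, 0, 0]
    - [0, 0, 0, 0, 0]
    - [0, 0, 0, 0, 0]
    - [0, 0, 0, 0, 0]
    - [0, 0, 0, 0, 0]
    - [0, 0, 0, 0, 0]
    - [0, 0, 0, 0, 0]
    - [0, 0, 0, 0, 0]
    - [0, 0, 0, 0, 0]
    - [0, 0, 0, 0, 0]
    - [0, 0, 0, 0, 0]
    - [0, 0, 0, 0, 0]
    - [0, 0, 0, 0, 0]
    - [0, 0, 0, 0, 0]
    - [0, 0, 0, 0, 0]
    - [0, 0, 0, 0, 0]
    - [0, 0, 0, 0, 0]

```text
time_s: 10.8
tool_pos: [0.4761, 0.1801, 0.5005]
tool_rot: [180.0, -0.0, 89.7]
force: [1.0, -0.5, 0.6]
grip_width: 0.0433
```

Request:
carry_out:
  increments:
    - [0, 0, 0, 0, 0]
    - [0, 0, 0, 0, 0]
    - [0, 0, 0, 0, 0]
    - [0, 0, 0, 0, 0]
    - [0, 0, 0, 0, 0]
    - [0, 0, 0, 0, 0]
    - [0, 0, 0, 0, 0]
    - [0, 0, 0, 0, 0]
    - [0, 0, 0, 0, 0]
    - [0, 0, 0, 0, 0]
    - [0, 0, 0, 0, 0]
    - [0, 0, 0, 0, 0]
    - [0, 0, 0, 0, 0]
    - [0, 0, 0, 0, 0]
    - [0, 0, 0, 0, 0]

```text
time_s: 12.3
tool_pos: [0.4761, 0.1801, 0.5005]
tool_rot: [-180.0, -0.0, 89.7]
force: [0.2, 0.4, -0.3]
grip_width: 0.0435
```

Run:
```python
from h import *
snap('side','side2'); snap('top','top2'); o,_,_=snap('wrist','w2'); print(o['tool_pos'],o['tool_rot'],o['grip_width'])
a=cv2.imread('pics/w2.png'); b=cv2.convertScaleAbs(cv2.imread('pics/top2.png')[100:300,130:350],alpha=2); cv2.imwrite('pics/top2z.png',cv2.resize(b,None,fx=3,fy=3)); cv2.imwrite('pics/w2b.png',cv2.convertScaleAbs(a,alpha=1.5))
```

```text
[0.47606005 0.1800566  0.50049057] [ 1.79995472e+02 -3.25575493e-03  8.97304318e+01] 0.04334135154542559
```

View pics/side2.png

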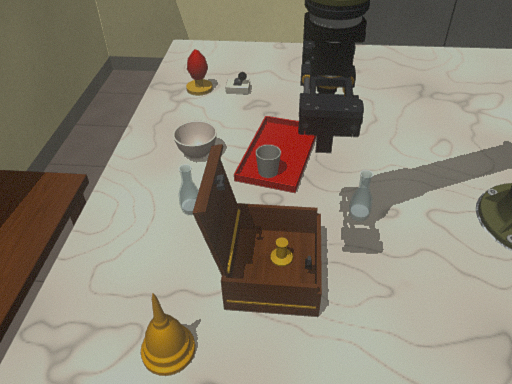

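View pics/w2b.png

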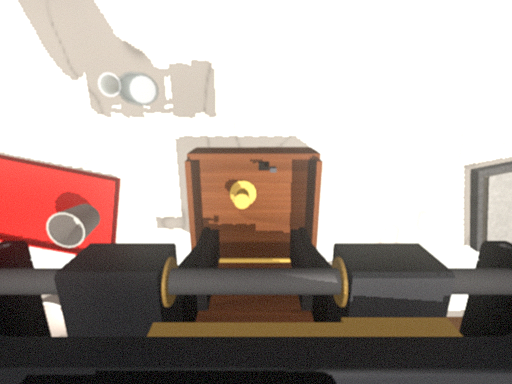

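View pics/top2z.png

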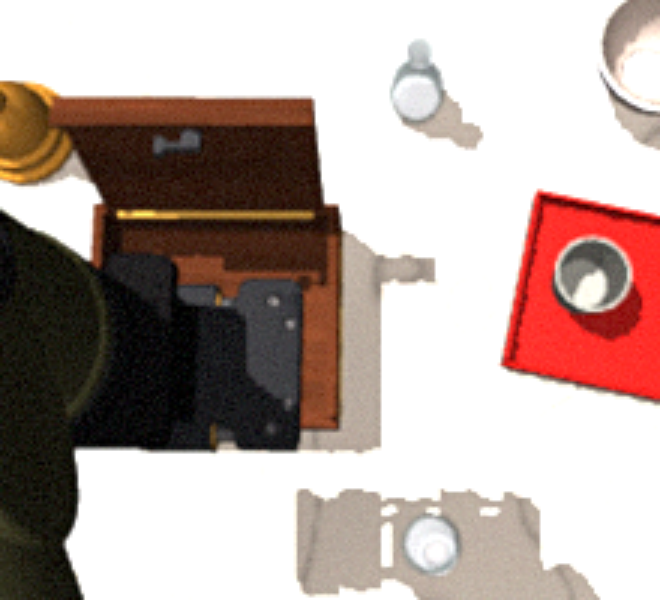

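Side view: the lid stands open and leans back, and the holder is in the box with its head at (282,241) and foot at (281,257). Wrist view: the holder is at (243,193). Next I'll measure it in both views.

Run:
```python
from h import *
np.set_printoptions(precision=4,suppress=True)
for n,t,roi,nm in [('side','side2',(262,230,305,272),'s'),('wrist','w2',(225,172,265,215),'w')]:
    z=np.load(f'pics/{t}.npz'); im=z['im']; d=z['d']; x0,y0,x1,y1=roi
    hsv=cv2.cvtColor(im,cv2.COLOR_RGB2HSV)
    m=((hsv[...,0]>18)&(hsv[...,0]<35)&(hsv[...,1]>120)&(hsv[...,2]>60))
    mm=np.zeros(m.shape,np.uint8); mm[y0:y1,x0:x1]=m[y0:y1,x0:x1]
    v,u=np.nonzero(mm); print(t,'bbox',u.min(),u.max(),v.min(),v.max())
    for r in range(v.min(),v.max()+1):
        uu=u[v==r]
        if len(uu): print(r,uu.min(),uu.max(),end=' | ')
    print()
    P=np.array([dep(n,(a,b),d[b,a],t) for a,b in zip(u,v)])
    for lo,hi in [(.018,.032),(.036,.056),(.060,.072)]:
        k=(P[:,2]>lo)&(P[:,2]<hi); print(lo,k.sum(),P[k].min(0) if k.any() else '',P[k].max(0) if k.any() else '')
    c=im[y0-10:y1+10,x0-10:x1+10,::-1]; cv2.imwrite(f'pics/h_{nm}.png',cv2.resize(cv2.convertScaleAbs(c,alpha=1.5),None,fx=8,fy=8,interpolation=cv2.INTER_CUBIC))
# lid edge height
```

```text
side2 bbox 270 292 237 265
237 281 282 | 238 277 285 | 239 277 286 | 240 276 287 | 241 276 287 | 242 276 287 | 243 276 287 | 244 276 287 | 245 277 286 | 246 277 286 | 247 277 286 | 248 277 286 | 249 274 287 | 250 273 288 | 251 272 290 | 252 272 291 | 253 271 292 | 254 271 292 | 255 270 292 | 256 270 292 | 257 270 292 | 258 270 292 | 259 271 292 | 260 271 291 | 261 271 291 | 262 273 290 | 263 273 289 | 264 275 288 | 265 277 285 | 
0.018 240 [0.5113 0.1093 0.019 ] [0.5542 0.1844 0.0317]
0.036 67 [0.5234 0.1643 0.0362] [0.5406 0.1727 0.056 ]
0.06 108 [0.5222 0.1495 0.0605] [0.5432 0.1739 0.07  ]
w2 bbox 230 256 180 208
180 241 243 | 181 237 248 | 182 236 249 | 183 234 251 | 184 234 252 | 185 233 253 | 186 232 254 | 187 232 254 | 188 231 255 | 189 231 255 | 190 231 255 | 191 230 255 | 192 230 256 | 193 230 256 | 194 230 256 | 195 230 256 | 196 230 255 | 197 230 255 | 198 231 255 | 199 232 254 | 200 232 253 | 201 233 253 | 202 233 252 | 203 234 251 | 204 235 249 | 205 235 248 | 206 236 247 | 207 237 246 | 208 239 244 | 
0.018 341 [0.5096 0.1418 0.0191] [0.5532 0.1851 0.0318]
0.036 37 [0.5215 0.155  0.0364] [0.5277 0.1725 0.0546]
0.06 187 [0.5196 0.1516 0.0642] [0.5418 0.1743 0.0685]
```

View pics/h_s.png

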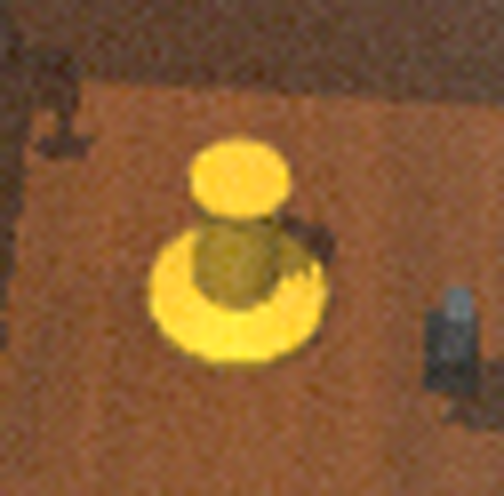

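View pics/h_w.png

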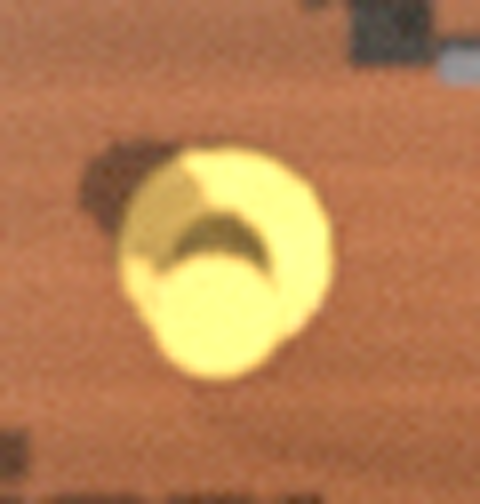

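Run:
```python
from h import *
np.set_printoptions(precision=4,suppress=True)
print(onz('side',(281.9,241.8),.066),onz('side',(281.6,256.8),.0245))
print(onz('wrist',(242.0,201),.066,'w2'),onz('wrist',(243.2,192.6),.0245,'w2'))
# lid points in side depth
z=np.load('pics/side2.npz');d=z['d']
for uv in [(217,152),(200,208),(222,160),(215,190)]: print(uv,dep('side',uv,d[uv[1],uv[0]]))
```

```text
[0.532  0.1608 0.066 ] [0.5316 0.1627 0.0245]
[0.5307 0.1637 0.066 ] [0.5299 0.1641 0.0245]
(217, 152) [0.6497 0.1168 0.2379]
(200, 208) [0.6534 0.2549 0.2384]
(222, 160) [ 0.6981 -0.1574 -0.0012]
(215, 190) [0.6477 0.1696 0.1976]
```

The holder stands upright at about (0.531, 0.163), with the two views agreeing to 2 mm. The lid edge is at z = 0.238, so the lid is fully open. I'm going down over the holder.

Request:
carry_out:
  increments:
    - [0.02, -0.006, 0, 0, 0]
    - [0.04, -0.012, 0, 0, 0]
    - [0.055, -0.017, -0.01, 0, 0]
    - [0.055, -0.017, -0.04, 0, 0]
    - [0.055, -0.017, -0.075, 0, 0]
    - [0.055, -0.017, -0.11, 0, 0]
    - [0.055, -0.017, -0.14, 0, 0]
    - [0.055, -0.017, -0.17, 0, 0]
    - [0.055, -0.017, -0.19, 0, 0]
    - [0.055, -0.017, -0.205, 0, 0]
    - [0.055, -0.017, -0.215, 0, 0]
    - [0.055, -0.017, -0.22, 0, 0]
    - [0.055, -0.017, -0.22, 0, 0]

```text
time_s: 13.75
tool_pos: [0.5312, 0.1631, 0.2804]
tool_rot: [-180.0, -0.0, 89.7]
force: [0.7, 0.2, -0.3]
grip_width: 0.0437
```

Run:
```python
from h import *
o,_,_=snap('wrist','w3'); print(o['tool_pos'],o['force']); snap('side','side3')
a=cv2.imread('pics/side3.png')[130:330,180:380]; cv2.imwrite('pics/side3z.png',cv2.resize(a,None,fx=3,fy=3))
```

```text
[0.53115602 0.16309287 0.28044002] [ 0.67108096  0.18745807 -0.26585622]
```

View pics/side3z.png

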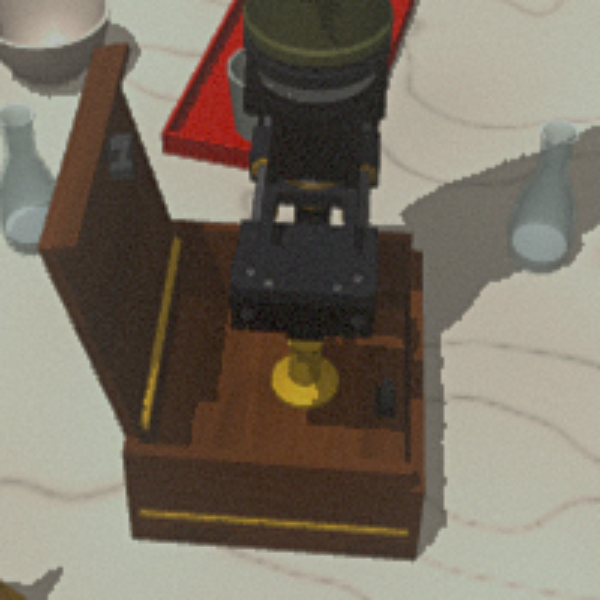

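View pics/w3.png

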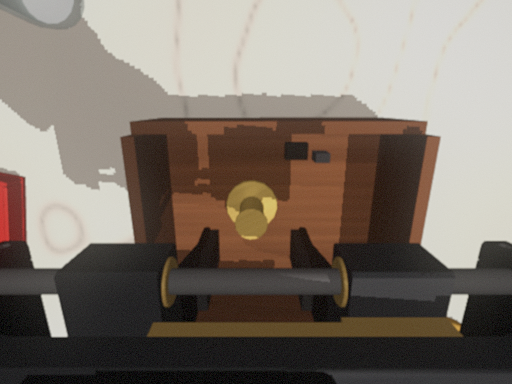

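Side view: the gripper is straight above the holder, well in front of the lid. Wrist view: the head is at (251,224), midway between the fingers at (211,255) and (299,255). I'm going down the last 64 mm.

Request:
carry_out:
  increments:
    - [0, 0, -0.015, 0, 0]
    - [0, 0, -0.03, 0, 0]
    - [0, 0, -0.042, 0, 0]
    - [0, 0, -0.052, 0, 0]
    - [0, 0, -0.059, 0, 0]
    - [0, 0, -0.0635, 0, 0]
    - [0, 0, -0.0635, 0, 0]
    - [0, 0, -0.0635, 0, 0]

```text
time_s: 14.65
tool_pos: [0.5312, 0.1632, 0.2173]
tool_rot: [180.0, -0.0, 89.7]
force: [-0.4, -0.2, -0.0]
grip_width: 0.0438
```

Request:
carry_out:
  increments:
    - [0, 0, 0, 0, 0.2]
    - [0, 0, 0, 0, 0.3]
    - [0, 0, 0, 0, 0.4]
    - [0, 0, 0, 0, 0.5]
    - [0, 0, 0, 0, 0.6]
    - [0, 0, 0, 0, 1]
    - [0, 0, 0, 0, 1]
    - [0, 0, 0, 0, 1]
    - [0, 0, 0, 0, 1]
    - [0, 0, 0, 0, 1]
  grip_force: 25

```text
time_s: 15.65
tool_pos: [0.531, 0.1631, 0.2169]
tool_rot: [-180.0, -0.0, 89.7]
force: [-0.3, -0.7, -0.2]
grip_width: 0.0195
```

Request:
carry_out:
  increments:
    - [0, 0, 0.003, 0, 1]
    - [0, 0, 0.008, 0, 1]
    - [0, 0, 0.018, 0, 1]
    - [0, 0, 0.033, 0, 1]
    - [0, 0, 0.053, 0, 1]
    - [0, 0, 0.075, 0, 1]
    - [0, 0, 0.1, 0, 1]
    - [0, 0, 0.13, 0, 1]
    - [0, 0, 0.16, 0, 1]
    - [0, 0, 0.18, 0, 1]
    - [0, 0, 0.195, 0, 1]
    - [0, 0, 0.2, 0, 1]
    - [0, 0, 0.2, 0, 1]

```text
time_s: 16.95
tool_pos: [0.531, 0.1632, 0.4175]
tool_rot: [179.9, -0.0, 89.7]
force: [0.0, -0.3, -2.3]
grip_width: 0.0196
```

Run:
```python
from h import *
snap('side','side4')
```

```text
(no output)
```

View pics/side4.png

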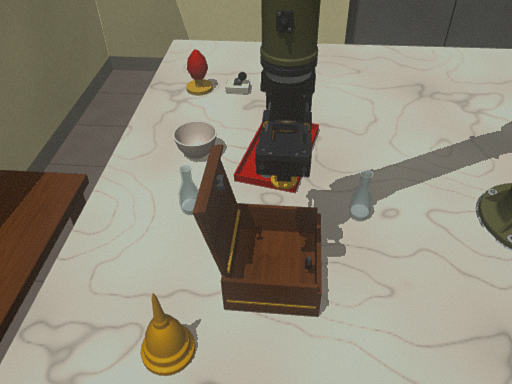

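The box is empty and the holder hangs in the gripper, with its foot at (284,182); the 2.3 N reading fits its weight. I'm carrying it over the tray's free end.

Request:
carry_out:
  increments:
    - [0, -0.01, 0, 0, 1]
    - [0, -0.03, 0, -1, 1]
    - [0.002, -0.06, 0, -2, 1]
    - [0.004, -0.095, 0, -3, 1]
    - [0.005, -0.13, 0, -4, 1]
    - [0.006, -0.165, 0, -5, 1]
    - [0.007, -0.2, 0, -6, 1]
    - [0.008, -0.235, 0, -7, 1]
    - [0.009, -0.27, 0, -8, 1]
    - [0.01, -0.305, 0, -9, 1]
    - [0.011, -0.34, 0, -10, 1]
    - [0.012, -0.37, 0, -11, 1]
    - [0.013, -0.39, 0, -12, 1]
    - [0.013, -0.402, 0, -12, 1]
    - [0.013, -0.407, 0, -12, 1]
    - [0.013, -0.407, 0, -12, 1]
    - [0.013, -0.407, 0, -12, 1]

```text
time_s: 18.7
tool_pos: [0.5445, -0.2421, 0.4171]
tool_rot: [180.0, -0.1, 77.9]
force: [-0.2, 0.5, -1.5]
grip_width: 0.0197
```

Run:
```python
from h import *
np.set_printoptions(precision=4,suppress=True)
o,_,_=snap('wrist','w5'); print(o['tool_pos'],o['tool_rot'],o['grip_width']); snap('side','side5'); snap('top','top5')
from scipy.spatial.transform import Rotation as R
# project tray/holder frames: red contour in wrist on z=.022
z=np.load('pics/w5.npz'); hsv=cv2.cvtColor(z['im'],cv2.COLOR_RGB2HSV)
```

```text
[ 0.5445 -0.2421  0.4171] [179.9918  -0.0536  77.8813] 0.019687117559312635
```

View pics/w5.png

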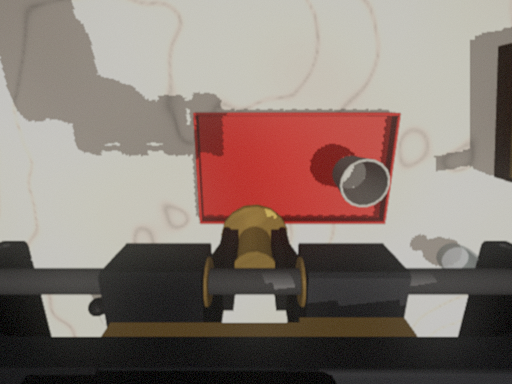

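View pics/side5.png

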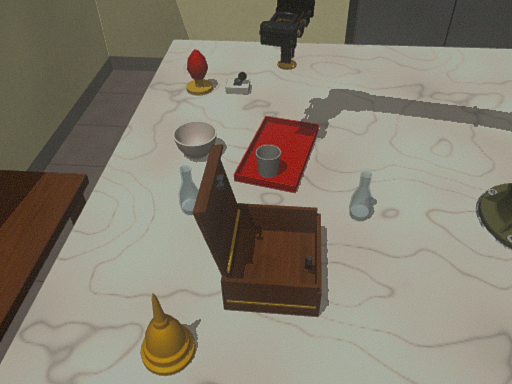

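The wrist view shows the tray rim corners at (195,114), (399,114), (386,221) and (201,222), with the yaw matching. The side view shows nothing disturbed. I'll check the free end against these corners.

Run:
```python
from h import *
np.set_printoptions(precision=4,suppress=True)
C=np.array([onz('wrist',p,.022,'w5')[:2] for p in [(194,113),(400,113),(387,222),(200,223)]])
print(C,[np.linalg.norm(C[i]-C[(i+1)%4]) for i in range(4)])
c=C.mean(0); y=(C[1]+C[2]-C[0]-C[3]); y/=np.linalg.norm(y); print(c,y,np.degrees(np.arctan2(-y[0],y[1])),c-.055*y)
Cs=np.array([onz('side',p,.022)[:2] for p in [(267,118),(319,124)]]); print(Cs)
```

```text
[[ 0.4568 -0.2974]
 [ 0.5109 -0.0467]
 [ 0.6547 -0.0741]
 [ 0.6009 -0.3292]] [np.float64(0.25654923104206706), np.float64(0.14632703832346858), np.float64(0.26070628596365364), np.float64(0.1475702070535403)]
[ 0.5558 -0.1868] [0.2086 0.978 ] -12.040086368715562 [ 0.5444 -0.2406]
[[ 0.5969 -0.3198]
 [ 0.4559 -0.3011]]
```

Request:
carry_out:
  increments:
    - [0, 0.001, -0.01, 0, 1]
    - [0, 0.001, -0.035, 0, 1]
    - [0, 0.001, -0.065, 0, 1]
    - [0, 0.001, -0.095, 0, 1]
    - [0, 0.001, -0.125, 0, 1]
    - [0, 0.001, -0.15, 0, 1]
    - [0, 0.001, -0.172, 0, 1]
    - [0, 0.001, -0.19, 0, 1]
    - [0, 0.001, -0.202, 0, 1]
    - [0, 0.001, -0.208, 0, 1]
    - [0, 0.001, -0.211, 0, 1]
    - [0, 0.001, -0.212, 0, 1]
    - [0, 0.001, -0.212, 0, 1]

```text
time_s: 20.15
tool_pos: [0.5444, -0.243, 0.2057]
tool_rot: [179.9, 0.0, 77.7]
force: [0.1, 0.3, -1.8]
grip_width: 0.0197
```

Request:
carry_out:
  increments:
    - [0, 0, -0.001, 0, 1]
    - [0, 0, -0.002, 0, 1]
    - [0, 0, -0.0025, 0, 1]
    - [0, 0, -0.0025, 0, 1]

```text
time_s: 20.55
tool_pos: [0.544, -0.243, 0.2025]
tool_rot: [-180.0, -0.0, 77.7]
force: [0.1, -0.7, -2.2]
grip_width: 0.0198
```

Request:
carry_out:
  increments:
    - [0, 0, -0.0005, 0, 1]
    - [0, 0, -0.001, 0, 1]
    - [0, 0, -0.001, 0, 1]

```text
time_s: 20.85
tool_pos: [0.544, -0.2429, 0.2014]
tool_rot: [-180.0, -0.0, 77.7]
force: [0.3, 0.8, -2.1]
grip_width: 0.02
```

Request:
carry_out:
  increments:
    - [0, 0, -0.0005, 0, 1]
    - [0, 0, -0.0005, 0, 1]

```text
time_s: 21.05
tool_pos: [0.5441, -0.2429, 0.201]
tool_rot: [180.0, -0.0, 77.7]
force: [0.0, -1.1, -1.6]
grip_width: 0.0194
```

Request:
carry_out:
  increments:
    - [0, 0, -0.0005, 0, 1]
    - [0, 0, -0.0005, 0, 1]

```text
time_s: 21.25
tool_pos: [0.5441, -0.243, 0.2009]
tool_rot: [180.0, 0.0, 77.7]
force: [-1.8, 0.1, 1.5]
grip_width: 0.02
```

Request:
carry_out:
  increments:
    - [0, 0, -0.0005, 0, 1]
    - [0, 0, -0.0005, 0, 1]

```text
time_s: 21.45
tool_pos: [0.5441, -0.2429, 0.2008]
tool_rot: [180.0, 0.0, 77.7]
force: [-3.2, 1.3, 6.1]
grip_width: 0.0195
```

It touched down at the expected height of 0.201. I'm easing off and opening gently.

Request:
carry_out:
  increments:
    - [0, 0, 0.0005, 0, 1]
    - [0, 0, 0.0005, 0, 1]
    - [0, 0, 0.0005, 0, 0.5]
    - [0, 0, 0.0005, 0, 0.4]
    - [0, 0, 0.0005, 0, 0.3]
    - [0, 0, 0.0005, 0, 0.2]
    - [0, 0, 0.0005, 0, 0.1]
    - [0, 0, 0.0005, 0, 0]
    - [0, 0, 0.0005, 0, 0]
    - [0, 0, 0.0005, 0, 0]
    - [0, 0, 0.0005, 0, 0]
  grip_force: 10

```text
time_s: 22.55
tool_pos: [0.5441, -0.2429, 0.2005]
tool_rot: [180.0, -0.0, 77.7]
force: [1.1, 0.5, -1.0]
grip_width: 0.0433
```

Request:
carry_out:
  increments:
    - [0, 0, 0.005, 0, 0]
    - [0, 0, 0.015, 0, 0]
    - [0, 0, 0.03, 0, 0]
    - [0, 0, 0.05, 0, 0]
    - [0, 0, 0.08, 0, 0]
    - [0, 0, 0.115, 0, 0]
    - [0, 0, 0.15, 0, 0]
    - [0, 0, 0.185, 0, 0]
    - [0, 0, 0.22, 0, 0]
    - [0, -0.03, 0.24, 0, 0]
    - [0, -0.07, 0.25, 0, 0]
    - [0, -0.11, 0.25, 0, 0]
    - [0, -0.14, 0.25, 0, 0]
    - [0, -0.15, 0.25, 0, 0]
    - [0, -0.15, 0.25, 0, 0]
    - [0, -0.15, 0.25, 0, 0]

```text
time_s: 24.15
tool_pos: [0.5446, -0.391, 0.4512]
tool_rot: [180.0, -0.1, 77.9]
force: [0.2, 0.9, 0.8]
grip_width: 0.0438
```

Run:
```python
from h import *
np.set_printoptions(precision=4,suppress=True)
o,_,_=snap('wrist','w6'); print(o['tool_pos'],o['force']); snap('side','side6'); snap('top','top6')
a=cv2.imread('pics/side6.png'); cv2.imwrite('pics/s6z.png',cv2.resize(cv2.convertScaleAbs(a[100:250,160:390],alpha=1.4),None,fx=3.4,fy=3.4))
# change between start and now
for n in ['side','top']:
    A=np.load(f'pics/{n}0.npz')['im'].astype(int);B=np.load(f'pics/{n}6.npz')['im'].astype(int)
    cv2.imwrite(f'pics/diff_{n}.png',np.clip(abs(A-B).sum(2),0,255).astype(np.uint8))
```

```text
[ 0.5446 -0.391   0.4512] [0.1921 0.8676 0.7614]
```

View pics/s6z.png

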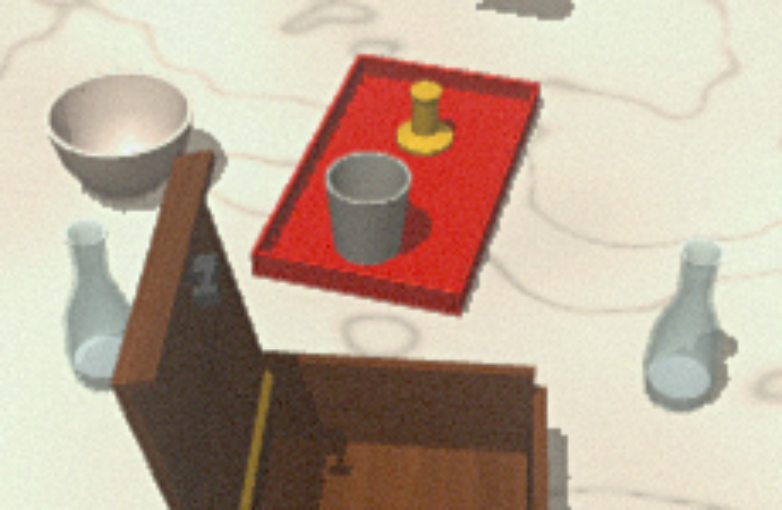

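View pics/top6.png

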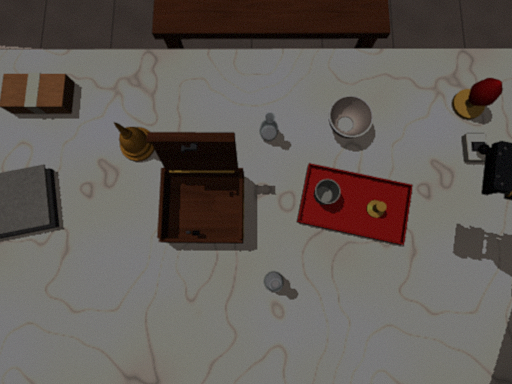

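View pics/diff_side.png

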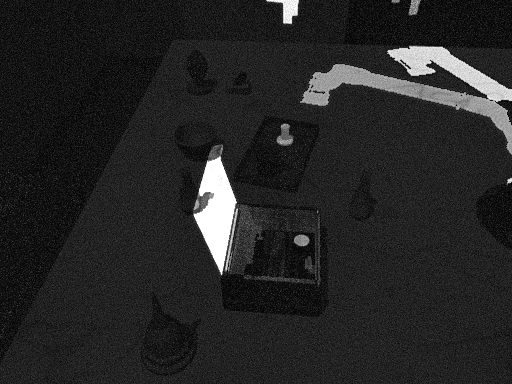

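The zoomed side view shows the holder upright on the tray floor at (425,120), with the cup next to it and the lid open. Top view: holder at (376,209). In the difference picture only the lid, the holder and the arm's shadow have changed, so nothing else moved. I'm handing the job in.

Run:
```python
from h import *
o=env.get_obs(); print(o['force'],o['joint_velocities'],o['time_s']); print(env.sign_off())
```

```text
[-0.04050149 -0.36074579  0.2129293 ] [ 0.17862352  0.18346785  0.49401036 -0.15017665  0.26107418  0.03710968
  0.04386934] 24.3
the job is handed in; nothing more can be done
None
```

The job is done and handed in at 24.3 s. The lid swung open by itself and the holder stands upright on the tray floor.

- **Lid:** I pressed the disc slowly. The force dropped when the latch let go, then rose to 9.9 N at the stop, and I withdrew straight up. The lid was not touched again; depth put its edge at about 0.238 m, against 0.235 m for fully open.
- **Holder:** I gripped it by the column (19.5 mm measured), lifted it out and carried it to the tray's free end. It touched down at the expected height with about 6 N showing before I eased off and released it.
- **Last checks:** The final pictures show the holder upright and free-standing. The side-view comparison with the start shows only the lid, the holder and the arm with its shadow changed; the top view agrees by eye. The gripper was clear of everything.
- **Disagreements:** The camera views differed by up to about 3 mm on the disc, holder and tray positions, which the task could tolerate. No check failed.

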